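# Press the cap home on the tall vial

## Robot

A 6-joint arm with a two-finger parallel gripper is mounted at the origin on a cart in front of the work surface, level with it; the furniture and walls round the work are solid. World frame = base frame: x ahead of the robot, y to its left, z up, the work surface at z = 0. Lengths are in m, angles in rad, forces in N, time in s.
With the tool pointing down it reaches from about 0.35 to 0.725 m from the base axis. Payload 6 kg.
Tool frame: the origin (TCP) lies between the finger pads; the fingertips stand 14 mm ahead of it and the grasp point (between the pads) lies 5 mm behind it; z points along the fingers, y is the line along which they close (so a half turn about z gives the same grasp; the last joint's range is limited). The gripper opens to 85 mm and grips with 20 to 120 N. Pads are 22 mm wide; open, the fingers measure 114 mm over their backs; the gripper's body (76 mm by 85 mm) begins 54 mm behind the grasp point. The pads swing forward as they close: fully open they stand 13 mm farther back than shut.
Start: joints at [-0.904, 0.04, 0.085, 0, -1.615, -0.334], TCP at [0.196, -0.567, 0.245] pointing down, gripper open.
Joint ranges: [-2.56, 2.56], [-1.29, 2.01], [-1.08, 1.49], [-3.29, 1.98], [-2.81, -0.18], [-2.99, 2.99]. Speed limits (rad/s): [2.57, 2.57, 3.01, 3.14, 3.14, 3.14].

## Interface

Orientations are given as a 3x3 rotation matrix whose columns are the frame's x, y, z axes.
In Python, from plant import env gives the robot as it stands.
- The arm moves only by the shell command python3 -m crank 'ROWS' [FORCE]. ROWS is JSON, a list of rows, each an object with "dr": the turn, a rotation vector about the tool's x, y, z in rad, a list of three; "offset": the shift along the tool's x, y, z in mm, a list of three; "fingers": the opening, from 0 (shut) to 1 (fully open). A call has 1 to 8 rows; each row is the pose to reach, as a shift and turn from the pose commanded when the call began, along the tool's axes at that moment; what a row does not reach only later rows make up. A row lasts 1/8 s, in which the tool goes at most 62.5 mm and 10.7 degrees, less where a joint would pass 70% of its speed; a pose out of reach is approached as far as the arm can. A call with a gripper value outside its range is refused whole. The fingers move at their own pace and stop on an object; FORCE is the grip in N (left out, the last holds). Time passes only in rows, so rows that repeat a pose let the fingers close. It gives the time, the measured TCP pose, the force, the opening and the grip force at its end, in the units of the state.
- env.read_state(): the state, without advancing time (a new reading comes with each control period).
- env.get_image(name): name is "scene" or "top"; returns the picture (420x560x3 uint8, blue, green, red); there is no depth.
- env.get_calibration(name): a dict with "mtx" (3x3 intrinsics, pixels), "world_to_cam" (4x4, takes a point from world to camera coordinates). Camera axes: x right, y down, z forward; pixel columns grow to the right and rows downward; lengths in m; the calibration is good to about 2 mm. A picture is of the moment at which its call begins. get_calibration takes no time and is no camera call.
- env.hand_in(): hands the job in; it is judged then, once.
Trained networks look in the newest picture that a camera, given by its name, has taken for a name from the list of things; names that differ only in an ending like _2 or _b are one class to them, and where a whole thing is asked for, a point or a joint stands for the part that bears it (a point fixed in the world has none). Each returns a list of dicts, best first, with "confidence" (0 to 1); they miss things now and then, are a little off and sometimes report something else, mostly with a low value. They report only what shows in the picture. A call takes as long as a camera call. They do not tell look-alikes from the thing itself.
- env.recognise(camera, thing): "point" ([x, y, z] in m, in world coordinates, good to about 4 mm: the middle of the surface that is visible of it).
- env.masks_of(camera, thing): "pixels" (420x560 bool, what is visible of it).
The state is a dict: "time_s": time; "q": joint angles; "joint_vel": joint speeds; "joint_torque": joint torques, N m; "tool_pos": TCP position; "tcp_rot": TCP orientation; "contact_force": force on the tool from outside, world axes, zero at the start; "wrist_torque": the same for the moment, N m; "opening": finger opening in m; "finger_force": force on a finger pad.
Only numpy, scipy, OpenCV 4.12 (cv2) and the standard library are available. Lean on these libraries where they do the work, as an engineer would, in place of code of your own. Each camera call takes 0.05 s, during which the arm holds its last target. There are 200 camera calls.

## Task

Two identical hand presses each hold a capped vial, and only the taller vial still has to have its cap pressed home. At the press that holds the taller vial, first flip the safety catch fully outwards, then take the lever by its black bar, pull it forward all the way to its stop and finish while still holding it there, with the pad pressing on the cap. Leave the other press, its vial and everything else on the table as they are.

Things in the scene. Friction and masses are not known exactly. Their poses are not given: they have to be found in the camera images.
- press_a: Left-hand one of two identical grey vial-cap presses, fixed: base 165 x 110 mm. Origin at table height below the lever's hinge; x to the press's back, y its left, z up; offsets below (mm) are in this frame. Head over the vial: x -70 to 66, y -25 to 25, top z 118; on it a hinge block x, y +-18 to z 137. Lever hinge along y at (0, 0, 125).
- press_a_lever (a joint): Lever angle, rad: 0 at rest (leaning back), 1.65 at the front stop, growing as the bar is pulled to the front of the press (-x). A spring returns it to 0 if let go: 2 to 3 N at the bar at rest, 6 to 9 N at the stop. While the catch stands up, it blocks the lever after about 0.1 rad.
- press_a_tab (a point): Middle of the top edge of the safety catch: upright steel tab on the head's left (+y) side, 22 mm along x, 6 thick, 60 tall, with a nose pointing back that blocks the lever's left arm. Hinged along x at (-30, 34, 118); closed, its top is at (-30, 34, 178). Flips outwards to +y, pushed from the free space over the head, or pinched.
- press_a_catch (a joint): Catch angle, rad: 0 upright (starts at 0 to 0.06), growing as the tab flips outwards to +y, 1.4 fully flipped (almost level). Friction keeps it where it is left; about 2 N at the tab moves it. From about 0.9 it is clear of the lever.
- press_a_seat (a point): Floor of the round nest for the vial: 25 mm wide, 4 mm deep, at (-45, 0, 10) mm, under the ram at the front of the press.
- press_a_handle: Lever's black round grip bar (origin: its centre), a sleeve free to turn, along the press's y, 14 mm thick, 58 long, 110 from the hinge, on two flat arms at y = +-34. With lever angle q the bar is at x = 110 sin(0.785 - q), z = 125 + 110 cos(0.785 - q): (78, 0, 203) leaning back at rest, up and over to (-84, 0, 196) at the front stop, 1.65.
- press_a_pad: Sprung black pressing pad, 24 mm across, under the ram; the lever lowers it 15 mm. Its underside, 8 mm below its origin, starts 8 mm above the tall vial's cap, meets it at about 0.9 rad of lever and presses with about 8 N at the front stop.
- press_b: Right-hand one of two identical grey vial-cap presses, fixed: base 165 x 110 mm. Origin at table height below the lever's hinge; x to the press's back, y its left, z up; offsets below (mm) are in this frame. Head over the vial: x -70 to 66, y -25 to 25, top z 118; on it a hinge block x, y +-18 to z 137. Lever hinge along y at (0, 0, 125).
- press_b_lever (a joint): Lever angle, rad: 0 at rest (leaning back), 1.65 at the front stop, growing as the bar is pulled to the front of the press (-x). A spring returns it to 0 if let go: 2 to 3 N at the bar at rest, 6 to 9 N at the stop. While the catch stands up, it blocks the lever after about 0.1 rad.
- press_b_tab (a point): Middle of the top edge of the safety catch: upright steel tab on the head's left (+y) side, 22 mm along x, 6 thick, 60 tall, with a nose pointing back that blocks the lever's left arm. Hinged along x at (-30, 34, 118); closed, its top is at (-30, 34, 178). Flips outwards to +y, pushed from the free space over the head, or pinched.
- press_b_catch (a joint): Catch angle, rad: 0 upright (starts at 0 to 0.06), growing as the tab flips outwards to +y, 1.4 fully flipped (almost level). Friction keeps it where it is left; about 2 N at the tab moves it. From about 0.9 it is clear of the lever.
- press_b_seat (a point): Floor of the round nest for the vial: 25 mm wide, 4 mm deep, at (-45, 0, 10) mm, under the ram at the front of the press.
- press_b_handle: Lever's black round grip bar (origin: its centre), a sleeve free to turn, along the press's y, 14 mm thick, 58 long, 110 from the hinge, on two flat arms at y = +-34. With lever angle q the bar is at x = 110 sin(0.785 - q), z = 125 + 110 cos(0.785 - q): (78, 0, 203) leaning back at rest, up and over to (-84, 0, 196) at the front stop, 1.65.
- press_b_pad: Sprung black pressing pad, 24 mm across, under the ram; the lever lowers it 15 mm. Its underside, 8 mm below its origin, starts 8 mm above the tall vial's cap, meets it at about 0.9 rad of lever and presses with about 8 N at the front stop.
- vial_tall_mid (a point): Centre (29 mm up) of the taller glass vial, 23 mm thick, 58 mm tall, standing in the nest of one of the presses (either one).
- vial_short_mid (a point): Centre (24 mm up) of the shorter glass vial, 23 mm thick, 48 mm tall, standing in the nest of the other press.
- plaster: Bystander: roll of sticking plaster standing on its flat side, 45 mm across, 30 mm high. Origin at its underside.
- syringe: Bystander: empty syringe lying flat, 114 x 33 mm, 22 mm high. Origin at its underside.
- marker: Bystander: marker pen lying flat, 137 mm long, 18 mm thick. Origin at its underside.
- blister: Bystander: blister pack of tablets lying flat, 95 x 42 x 5 mm. Origin at its underside.
- tweezers: Bystander: steel tweezers lying flat, 136 x 16 x 9 mm. Origin at its underside.
- scissors: Bystander: scissors lying flat, 142 x 64 x 7 mm. Origin at its underside.
- oximeter: Bystander: finger oximeter lying flat, 58 x 33 x 30 mm. Origin at its underside.
- vial_tall: The taller vial itself; origin at the centre of its underside.
There are look-alikes about, which are no part of the job. What is shaped like the press_b but turquoise is not meant.

How it is judged:
On the way:
1. the safety catch of the press with the taller vial is flipped out while its lever is still back (((horizontal distance between vial_tall_mid and press_a_seat below 0.02 m and (value of joint press_a_catch above 0.9 rad and value of joint press_a_lever below 0.2 rad)) or (horizontal distance between vial_tall_mid and press_b_seat below 0.02 m and (value of joint press_b_catch above 0.9 rad and value of joint press_b_lever below 0.2 rad)))), for 0.1 s.
At the end, for the whole second after the job is handed in: At the taller vial's press: catch past 0.9 rad, fingers on the bar, lever past 1.5 rad (stop 1.65), pad pressing the vial with over 3 N. Both vials upright in their nests (6 mm, 0.12 rad). At the other press the lever is within 0.12 rad of rest and the catch below 0.35 rad (((horizontal distance between vial_tall_mid and press_a_seat below 0.02 m and (value of joint press_a_lever above 1.5 rad and value of joint press_a_catch above 0.9 rad and contact force between the fingers and press_a_handle above 1 N and contact force between press_a_pad and vial_tall above 3 N and horizontal distance between vial_tall_mid and press_a_seat below 0.006 m and angle between each of vial_tall_mid, vial_short_mid's own z axis and vertical below 0.12 rad and value of joint press_b_lever below 0.12 rad and value of joint press_b_catch below 0.35 rad and horizontal distance between vial_short_mid and press_b_seat below 0.006 m)) or (horizontal distance between vial_tall_mid and press_b_seat below 0.02 m and (value of joint press_b_lever above 1.5 rad and value of joint press_b_catch above 0.9 rad and contact force between the fingers and press_b_handle above 1 N and contact force between press_b_pad and vial_tall above 3 N and horizontal distance between vial_tall_mid and press_b_seat below 0.006 m and angle between each of vial_tall_mid, vial_short_mid's own z axis and vertical below 0.12 rad and value of joint press_a_lever below 0.12 rad and value of joint press_a_catch below 0.35 rad and horizontal distance between vial_short_mid and press_a_seat below 0.006 m)))); the arm keeps its last pose, push and grip.
It fails at once if the other press is operated ((horizontal distance between vial_tall_mid and press_a_seat below 0.02 m and (value of joint press_b_lever above 0.2 rad or value of joint press_b_catch above 0.5 rad)) or (horizontal distance between vial_tall_mid and press_b_seat below 0.02 m and (value of joint press_a_lever above 0.2 rad or value of joint press_a_catch above 0.5 rad))).
It fails at once if a vial is knocked out of its nest (distance of any of vial_tall_mid, vial_short_mid from where it was at the start of the episode above 0.02 m).
It fails at once if a bystander is displaced by more than 40 mm (distance of any of plaster, syringe, marker, blister, tweezers, scissors, oximeter from where it was at the start of the episode above 0.04 m).
It also fails if it takes over 48 s, if anything falls off the work surface, if the arm or the gripper's body presses on something with over 40 N, if the wrist force passes 120 N, or if a joint passes its speed limit or range.

## Working session

There is one attempt and no reset: what is moved stays moved. The work goes in short steps, Python scripts to look and compute and a shell command to move; the robot and the scene stay as the last step left them, time stands still between calls to the robot, and variables do not carry over. Pictures are saved under pics/ and viewed, at most 10 in all, crops included, and the job is handed in when it is done.

```bash
mkdir -p pics; python3 - <<'E'
from plant import env
import cv2,numpy as np
for c in("scene","top"):
    cv2.imwrite(f"pics/{c}0.png",env.get_image(c))
    k=env.get_calibration(c);print(c,np.round(k["mtx"],1).tolist(),np.round(k["world_to_cam"],3).tolist())
    for n in("press_a","press_a_handle","press_a_tab","vial_tall","vial_short_mid","press_a_pad"):
        print(n,[(np.round(d["point"],3).tolist(),round(d["confidence"],2)) for d in env.recognise(c,n)])
s=env.read_state();print(s["time_s"],s["tool_pos"],np.round(s["tcp_rot"],3).tolist(),s["opening"])
E
```

```text
scene [[384.9, 0.0, 276.4], [0.0, 384.9, 207.9], [0.0, 0.0, 1.0]] [[-0.894, -0.448, -0.001, 0.504], [-0.314, 0.628, -0.712, 0.287], [0.319, -0.636, -0.702, 0.923], [0.0, 0.0, 0.0, 1.0]]
press_a [([0.545, -0.14, 0.073], 0.81), ([0.752, -0.3, 0.072], 0.75), ([0.567, 0.263, 0.078], 0.66)]
press_a_handle [([0.624, 0.292, 0.212], 0.68), ([0.548, -0.138, 0.072], 0.68)]
press_a_tab [([0.532, 0.255, 0.17], 0.71), ([0.588, -0.171, 0.176], 0.18)]
vial_tall [([0.523, -0.117, 0.167], 0.74), ([0.497, -0.135, 0.04], 0.45)]
vial_short_mid [([0.59, -0.173, 0.177], 0.17)]
press_a_pad []
top [[393.0, 0.0, 280.6], [0.0, 393.0, 210.0], [0.0, 0.0, 1.0]] [[-0.023, -1.0, -0.003, 0.008], [-0.994, 0.023, -0.109, 0.584], [0.109, 0.001, -0.994, 1.27], [0.0, 0.0, 0.0, 1.0]]
press_a [([0.568, 0.238, 0.119], 0.91), ([0.736, -0.297, 0.116], 0.78), ([0.544, -0.153, 0.12], 0.74), ([0.77, 0.038, 0.016], 0.17)]
press_a_handle [([0.624, 0.294, 0.211], 0.51), ([0.568, 0.239, 0.117], 0.45), ([0.538, 0.263, 0.172], 0.22)]
press_a_tab [([0.536, 0.264, 0.173], 0.54)]
vial_tall [([0.525, -0.398, 0.029], 0.45)]
vial_short_mid [([0.399, 0.026, 0.011], 0.67)]
press_a_pad []
0.7 [ 0.19602619 -0.56705706  0.2453128 ] [[-0.945, -0.327, -0.0], [-0.327, 0.945, 0.0], [0.0, 0.0, -1.0]] 0.08531767612195329
```

View pics/scene0.png

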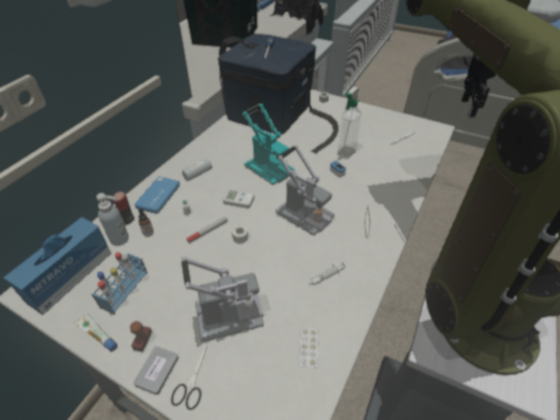

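View pics/top0.png

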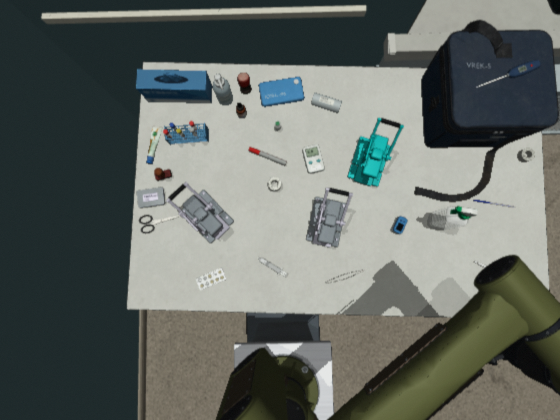

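The scene view shows press A near (225,300) and press B near (305,205), with the turquoise look-alike at (270,150). In the top view A is at (200,212) and B at (328,220). I'll zoom in on both for the vials and the press poses.

```bash
python3 - <<'E'
import cv2,numpy as np
s=cv2.imread("pics/scene0.png");t=cv2.imread("pics/top0.png")
f=lambda i,x,y,w=95,h=95:cv2.resize(i[y:y+h,x:x+w],(400,300) if 0 else (400,400),interpolation=cv2.INTER_CUBIC)
cv2.imwrite("pics/sc.png",np.hstack([f(s,175,250),f(s,265,140)]))
cv2.imwrite("pics/tc.png",np.hstack([f(t,155,170,90,90),f(t,285,175,90,90)]))
E
```

```text
(no output)
```

View pics/sc.png

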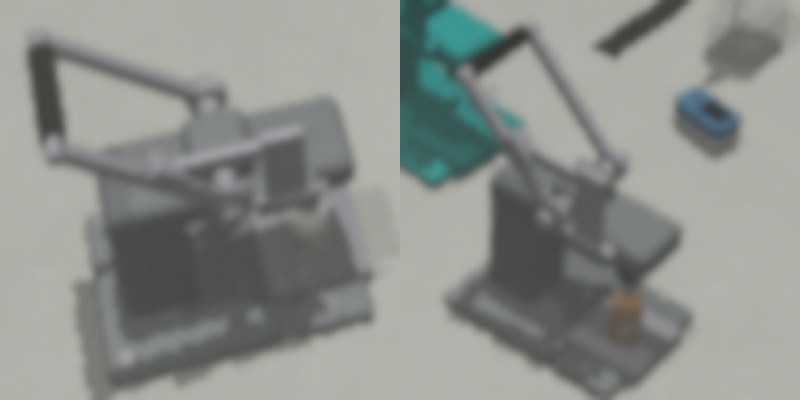

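View pics/tc.png

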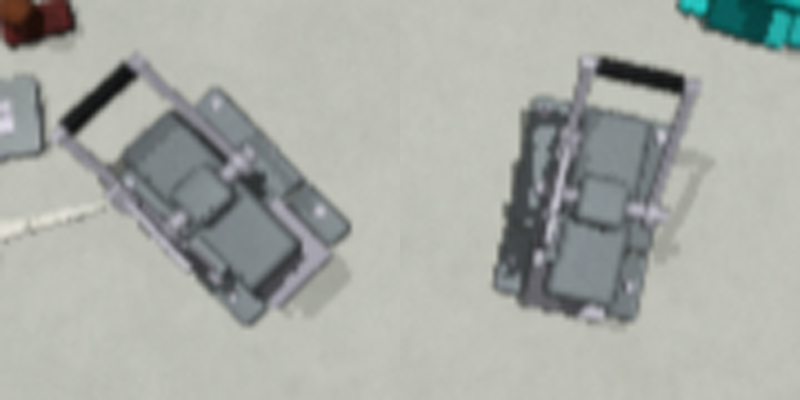

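Picture notes (crops): in the top crop, A's bar ends are at (60,132) and (135,62) with the block centre at (205,193). B's bar ends are at (587,62) and (697,85) with the block at (605,200). In the scene crop, B's orange vial stands at (627,315), and A's vial is mostly hidden near (312,225). I'll fit the poses and project where each cap top should appear.

```bash
cat > h.py <<'E'
from plant import env
import numpy as np
from scipy.optimize import least_squares
K={c:(env.get_calibration(c)["mtx"],env.get_calibration(c)["world_to_cam"]) for c in("scene","top")}
def proj(c,p):
    m,T=K[c];v=T[:3,:3]@p+T[:3,3];v=m@v;return v[:2]/v[2]
def w(P,o):
    c,s=np.cos(P[2]),np.sin(P[2]);o=np.array(o)/1000
    return np.array([P[0]+c*o[0]-s*o[1],P[1]+s*o[0]+c*o[1],o[2]])
def fit(obs,g):
    r=least_squares(lambda P:np.concatenate([proj(c,w(P,o))-np.array(u) for c,o,u in obs]),g,x_scale=[.1,.1,1])
    return r.x,r.fun
E
cat > f.py <<'E'
from h import *
L,R,H,F=(78,34,203),(78,-34,203),(0,0,137),(-70,0,118)
A=[("top",L,(168.5,199.7)),("top",R,(185.4,184)),("top",H,(201.1,213.4)),("top",F,(218,230.3)),("scene",R,(184.5,259)),("scene",L,(188.1,285.2))]
B=[("top",L,(327.1,189)),("top",R,(351.8,194.1)),("top",H,(331.1,220)),("top",F,(326.6,242.5)),("scene",L,(280.4,156.6)),("scene",R,(295.9,147.6))]
for n,o,g,cx in(("A",A,(.56,.24,.8),(175,250,0)),("B",B,(.55,-.14,-.2),(265,140,400))):
    P,r=fit(o,g);print(n,np.round(P,4),np.round(r,1))
    for nm,q in(("floor",(-45,0,10)),("top58",(-45,0,68)),("top48",(-45,0,58)),("padmin",(-45,0,76)),("tab",(-30,34,178)),("F",F),("baseFL",(-90,55,0))):
        u=proj("scene",w(P,q));print(nm,np.round(w(P,q),3),np.round(u,1),"crop",np.round((u-cx[:2])*400/95+[cx[2],0]))
T=K["scene"][1];print(-T[:3,:3].T@T[:3,3])
E
python3 f.py
```

```text
A [0.5679 0.2389 0.7653] [-0.1  0.7  0.1 -0.  -0.7 -0.  -0.6 -0.3 -0.4 -0.3  0.5 -0.7]
floor [0.535 0.208 0.01 ] [248.9 305.5] crop [311. 234.]
top58 [0.535 0.208 0.068] [247.7 292.5] crop [306. 179.]
top48 [0.535 0.208 0.058] [247.9 294.8] crop [307. 189.]
padmin [0.535 0.208 0.076] [247.5 290.6] crop [305. 171.]
tab [0.523 0.243 0.178] [242.  278.4] crop [282. 120.]
F [0.517 0.19  0.118] [257.1 277.6] crop [346. 116.]
baseFL [0.465 0.216 0.   ] [272.7 322. ] crop [412. 303.]
B [ 0.5384 -0.1584 -0.227 ] [ 0.5  0.5 -1.   0.1  0.1  0.1 -0.5  0.4  0.1  0.  -0.5 -2. ]
floor [ 0.495 -0.148  0.01 ] [318.5 218.3] crop [625. 329.]
top58 [ 0.495 -0.148  0.068] [320.  204.5] crop [632. 272.]
top48 [ 0.495 -0.148  0.058] [319.8 207. ] crop [631. 282.]
padmin [ 0.495 -0.148  0.076] [320.3 202.6] crop [633. 263.]
tab [ 0.517 -0.119  0.178] [311.4 179.6] crop [596. 167.]
F [ 0.47  -0.143  0.118] [328.8 195.7] crop [668. 235.]
baseFL [ 0.463 -0.085  0.   ] [320.  238.2] crop [632. 413.]
[0.24545703 0.6326336  0.85329644]
```

```bash
python3 - <<'E'
import cv2,numpy as np
from h import *
im=np.median([env.get_image("scene") for _ in range(3)],0).astype(np.uint8)
PP={"A":(.5679,.2389,.7653),"B":(.5384,-.1584,-.227)}
rows=[]
for n in"AB":
    P=PP[n];c=proj("scene",w(P,(-45,0,45)));x,y=int(c[0])-14,int(c[1])-14;k=14
    z=cv2.resize(im[y:y+28,x:x+28],None,fx=k,fy=k,interpolation=cv2.INTER_CUBIC)
    z=cv2.convertScaleAbs(z,alpha=1.6)
    z2=z.copy()
    for h,col,r in((68,(0,255,0),11.5),(58,(0,0,255),11.5),(10,(255,255,0),11.5),(76,(255,0,255),12)):
        pts=np.array([(proj("scene",w(P,(-45+r*np.cos(a),r*np.sin(a),h)))+.5-[x,y])*k for a in np.linspace(0,6.28,40)],int)
        cv2.polylines(z2,[pts],True,col,1)
    rows.append(np.hstack([z,z2]))
cv2.imwrite("pics/v.png",cv2.resize(np.vstack(rows),(600,600)))
E
```

```text
(no output)
```

View pics/v.png

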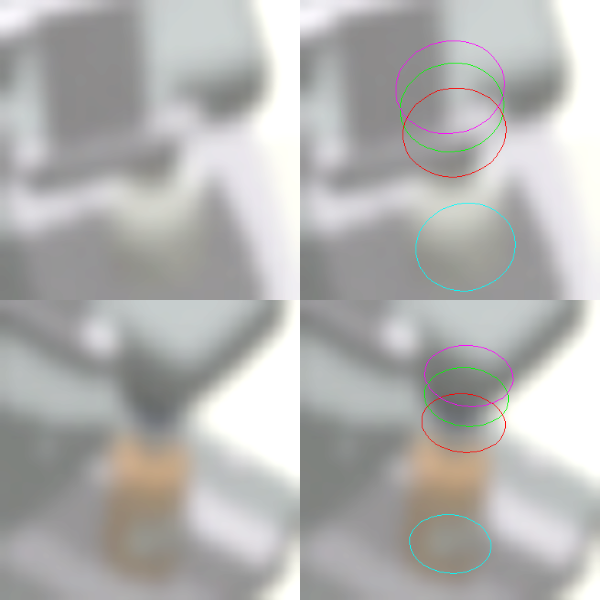

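A's vial (cream) is half hidden behind its catch, with its bottom at about y=285. B's vial (amber) has its bottom at about y=575 and its shoulder at about y=440, under a dark cap. The heights aren't clear yet, so I'll check with the networks and the raw pixel columns.

```bash
python3 - <<'E'
from h import *
PP={"A":(.5679,.2389,.7653),"B":(.5384,-.1584,-.227)}
acc=[]
for i in range(3):
    acc.append(env.get_image("scene").astype(float))
    for n in("vial_tall","vial_short_mid"):
        for d in env.masks_of("scene",n):
            ys,xs=np.where(d["pixels"]);print(n,round(d["confidence"],2),len(xs),xs.min(),xs.max(),ys.min(),ys.max())
im=np.mean(acc,0)
for n in"AB":
    print(n)
    for h in range(90,4,-3):
        P=PP[n];
        # front surface points facing camera
        u=proj("scene",w(P,(-45,0,h)));x,y=u.round().astype(int)
        print(h,np.round(u,1),[im[y,x+k].astype(int).tolist() for k in(-3,-1,1)])
E
```

```text
vial_tall 0.53 98 315 322 206 220
vial_short_mid 0.53 86 244 252 298 309
vial_tall 0.57 101 315 322 206 221
vial_short_mid 0.44 369 209 248 279 299
vial_tall 0.66 197 330 346 160 176
vial_tall 0.44 103 315 322 207 221
vial_short_mid 0.57 601 181 233 256 298
vial_short_mid 0.49 94 244 252 298 309
vial_short_mid 0.38 721 299 317 327 367
A
90 [247.2 287.2] [[88, 88, 88], [94, 94, 93], [124, 124, 121]]
87 [247.3 288. ] [[88, 87, 88], [93, 93, 92], [122, 123, 119]]
84 [247.3 288.7] [[87, 87, 88], [91, 92, 92], [119, 120, 116]]
81 [247.4 289.4] [[87, 87, 88], [91, 92, 92], [119, 120, 116]]
78 [247.5 290.1] [[87, 87, 87], [91, 91, 91], [119, 119, 117]]
75 [247.5 290.8] [[87, 87, 87], [103, 103, 102], [120, 120, 117]]
72 [247.6 291.6] [[87, 87, 88], [103, 102, 102], [122, 121, 120]]
69 [247.7 292.3] [[87, 87, 88], [103, 102, 102], [122, 121, 120]]
66 [247.7 293. ] [[88, 87, 88], [104, 103, 103], [130, 128, 128]]
63 [247.8 293.7] [[91, 90, 91], [108, 106, 107], [132, 129, 130]]
60 [247.9 294.4] [[91, 90, 91], [108, 106, 107], [132, 129, 130]]
57 [247.9 295.1] [[97, 96, 97], [109, 107, 108], [
[... 2241 characters left out ...]
1, 101, 120], [81, 101, 120]]
36 [319.2 212.2] [[87, 102, 118], [81, 101, 120], [81, 101, 120]]
33 [319.1 212.9] [[80, 94, 106], [76, 94, 110], [78, 95, 111]]
30 [319.  213.6] [[74, 87, 98], [73, 89, 101], [75, 90, 102]]
27 [319.  214.3] [[74, 87, 98], [73, 89, 101], [75, 90, 102]]
24 [318.9 215. ] [[72, 84, 94], [74, 87, 96], [78, 89, 98]]
21 [318.8 215.7] [[73, 84, 93], [79, 87, 94], [84, 91, 96]]
18 [318.7 216.4] [[73, 84, 93], [79, 87, 94], [84, 91, 96]]
15 [318.7 217.1] [[75, 85, 92], [85, 91, 93], [87, 92, 93]]
12 [318.6 217.8] [[77, 86, 93], [87, 93, 94], [87, 91, 92]]
9 [318.5 218.5] [[77, 86, 93], [87, 93, 94], [87, 91, 92]]
6 [318.4 219.2] [[77, 85, 92], [82, 90, 94], [83, 88, 91]]
```

Both networks put the tall vial in press B and the short one in press A, and the shoulder heights differ by about 10 mm the same way. So I work on press B. Next is a helper that converts press-frame targets into row offsets.

```bash
cat > go.py <<'E'
# usage: go.py yaw(y|x) x y z ... : TCP targets in press-B frame (mm) -> offsets (mm) + rotvec from the present tool pose
import sys;from h import *
from scipy.spatial.transform import Rotation as Ro
P=(.5384,-.1584,-.227)
s=env.read_state();R=np.array(s["tcp_rot"]);p=np.array(s["tool_pos"])
a=P[2]+(np.pi/2 if sys.argv[1]=="y" else np.pi)
y=np.array([np.cos(a),np.sin(a),0]);z=np.array([0,0,-1.]);G=np.c_[np.cross(y,z),y,z]
c,n=np.cos(P[2]),np.sin(P[2]);Rp=np.array([[c,-n,0],[n,c,0],[0,0,1]])
now=Rp.T@(p-[P[0],P[1],0])*1000
print("t",s["time_s"],"now press mm",now.round(1),"q",np.round(s["q"],2),"F press",(Rp.T@np.array(s["contact_force"])).round(1),"open",round(s["opening"]*1000,1),"ff",np.round(s["finger_force"],1))
print("dr",Ro.from_matrix(R.T@G).as_rotvec().round(3))
v=np.array(sys.argv[2:],float).reshape(-1,3)
for t in v:print(t,"->",(R.T@(w(P,t)-p)*1000).round(1))
E
python3 go.py y -36 2 240 -36 2 165
```

```text
t 1.3 now press mm [-241.6 -475.2  245.3] q [-0.9   0.04  0.08 -0.   -1.62 -0.33] F press [ 0.2  0.1 -0.4] open 85.2 ff 0.0
dr [ 0.   -0.    0.56]
[-36.   2. 240.] -> [-427.6  295.2    5.3]
[-36.   2. 165.] -> [-427.6  295.2   80.3]
```

```bash
python3 -m crank '[{"dr":[0,0,0.14],"offset":[-50,35,0],"fingers":0},{"dr":[0,0,0.28],"offset":[-100,70,0],"fingers":0},{"dr":[0,0,0.42],"offset":[-150,105,0],"fingers":0},{"dr":[0,0,0.56],"offset":[-200,140,0],"fingers":0},{"dr":[0,0,0.56],"offset":[-250,175,0],"fingers":0},{"dr":[0,0,0.56],"offset":[-300,210,0],"fingers":0},{"dr":[0,0,0.56],"offset":[-350,245,0],"fingers":0},{"dr":[0,0,0.56],"offset":[-400,275,0],"fingers":0}]' 40; python3 go.py y -36 2 240 -36 2 165
```

```text
time_s: 2.3
tool_pos: [0.4852, -0.1745, 0.2459]
tcp_rot: [[-0.974, 0.225, 0.001], [0.225, 0.974, 0.0], [-0.001, 0.0, -1.0]]
contact_force: [0.3, -0.5, 0.1]
opening: -0.0001
finger_force: 0.0
t 2.3 now press mm [-48.2 -27.7 245.9] q [ 0.05 -0.19 -0.13  0.   -1.63 -1.84] F press [ 0.4 -0.4  0.1] open -0.1 ff 0.0
dr [0.    0.001 0.   ]
[-36.   2. 240.] -> [-12.3  29.7   5.9]
[-36.   2. 165.] -> [-12.2  29.6  80.9]
```

```bash
python3 -m crank '[{"dr":[0,0,0],"offset":[-12,30,6],"fingers":0},{"dr":[0,0,0],"offset":[-12,30,40],"fingers":0},{"dr":[0,0,0],"offset":[-12,30,80],"fingers":0},{"dr":[0,0,0],"offset":[-12,30,80],"fingers":0}]' 40; python3 - <<'E'
from plant import env;import cv2,numpy as np
f=lambda i,x,y,w,h:cv2.resize(i[y:y+h,x:x+w],(400,400),interpolation=cv2.INTER_CUBIC)
cv2.imwrite("pics/p1.png",np.hstack([f(env.get_image("scene"),255,120,100,100),f(env.get_image("top"),285,170,90,90)]))
E
python3 go.py y
```

```text
time_s: 2.8
tool_pos: [0.501, -0.1496, 0.1622]
tcp_rot: [[-0.974, 0.225, -0.006], [0.225, 0.974, 0.001], [0.006, -0.001, -1.0]]
contact_force: [0.6, 0.0, 0.5]
opening: 0.0
finger_force: 0.0
t 2.9 now press mm [-3.630e+01 -1.000e-01  1.669e+02] q [ 0.09 -0.16 -0.25  0.   -1.48 -1.89] F press [ 0.  -0.3  0.4] open 0.2 ff 0.0
dr [-0.001  0.001 -0.   ]
```

View pics/p1.png

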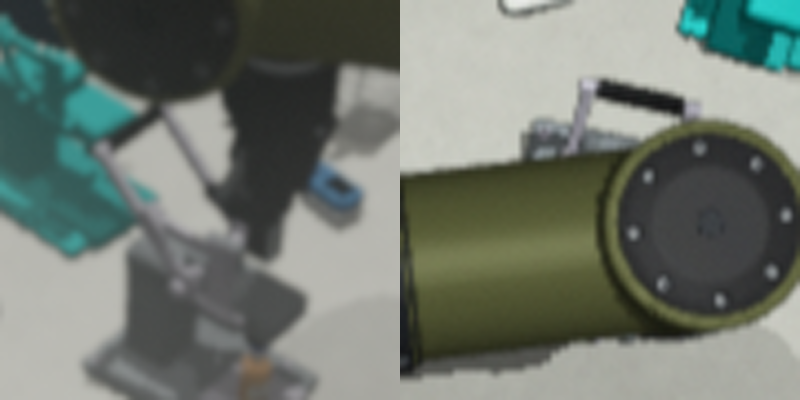

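The fingers are over the head, behind B's tab (seen at about (235,235)), and the lever is still back. Now I push outward.

```bash
python3 -m crank '[{"dr":[0,0,0],"offset":[0,12,0],"fingers":0},{"dr":[0,0,0],"offset":[0,22,0],"fingers":0},{"dr":[0,0,0],"offset":[0,32,0],"fingers":0},{"dr":[0,0,0],"offset":[0,42,2],"fingers":0},{"dr":[0,0,0],"offset":[0,52,6],"fingers":0},{"dr":[0,0,0],"offset":[0,60,12],"fingers":0},{"dr":[0,0,0],"offset":[0,64,18],"fingers":0},{"dr":[0,0,0],"offset":[0,64,18],"fingers":0}]' 40;python3 go.py y
```

```text
time_s: 3.9
tool_pos: [0.517, -0.087, 0.1465]
tcp_rot: [[-0.974, 0.225, -0.001], [0.225, 0.974, 0.001], [0.001, 0.001, -1.0]]
contact_force: [0.9, -0.4, 0.1]
opening: -0.0
finger_force: 0.0
t 3.9 now press mm [-36.9  64.8 146.5] q [ 0.22 -0.15 -0.28 -0.   -1.44 -2.01] F press [ 0.9 -0.1  0.1] open -0.0 ff 0.0
dr [ 0.001 -0.001  0.   ]
```

```bash
python3 -m crank '[{"dr":[0,0,0],"offset":[0,3,2],"fingers":0},{"dr":[0,0,0],"offset":[0,5,4],"fingers":0},{"dr":[0,0,0],"offset":[0,5,6],"fingers":0}]' 40;python3 go.py y; python3 -m crank '[{"dr":[0,0,0],"offset":[0,0,-20],"fingers":0},{"dr":[0,0,0],"offset":[0,-40,-70],"fingers":0},{"dr":[0,0,0],"offset":[0,-70,-120],"fingers":0.5},{"dr":[0,0,-0.18],"offset":[0,-70,-130],"fingers":1},{"dr":[0,0,-0.36],"offset":[0,-70,-130],"fingers":1},{"dr":[0,0,-0.54],"offset":[0,-70,-130],"fingers":1},{"dr":[0,0,-0.72],"offset":[0,-70,-130],"fingers":1},{"dr":[0,0,-0.9],"offset":[0,-70,-130],"fingers":1}]' 40;python3 go.py x 78 0 270 78 0 208
```

```text
time_s: 4.28
tool_pos: [0.5185, -0.0824, 0.1414]
tcp_rot: [[-0.974, 0.225, 0.001], [0.225, 0.974, 0.001], [-0.001, 0.001, -1.0]]
contact_force: [-0.5, 0.9, 4.9]
opening: 0.0003
finger_force: 2.6
t 4.275 now press mm [-36.5  69.6 141.4] q [ 0.23 -0.15 -0.29 -0.   -1.43 -2.02] F press [-0.7  0.7  4.9] open 0.3 ff 2.6
dr [ 0.001  0.001 -0.   ]
time_s: 5.28
tool_pos: [0.5025, -0.1509, 0.2726]
tcp_rot: [[-0.778, -0.628, 0.001], [-0.628, 0.778, 0.0], [-0.001, -0.001, -1.0]]
contact_force: [-0.1, 0.9, 0.2]
opening: 0.0857
finger_force: 0.0
t 5.275 now press mm [-36.7  -0.8 272.6] q [ 0.09 -0.16 -0.05 -0.   -1.67 -0.98] F press [-0.3  0.8  0.2] open 85.7 ff 0.0
dr [-0.001  0.001 -0.665]
[ 78.   0. 270.] -> [-71.4 -89.7   2.8]
[ 78.   0. 208.] -> [-71.3 -89.7  64.8]
```

The push ended at 4.9 N with the fingertips at 127 mm, so the tab is lying flat. Next I turn and move over the bar.

```bash
python3 -m crank '[{"dr":[0,0,-0.18],"offset":[-18,-22,0],"fingers":1},{"dr":[0,0,-0.36],"offset":[-36,-45,0],"fingers":1},{"dr":[0,0,-0.54],"offset":[-54,-67,0],"fingers":1},{"dr":[0,0,-0.665],"offset":[-71,-90,0],"fingers":1},{"dr":[0,0,-0.665],"offset":[-71,-90,20],"fingers":1},{"dr":[0,0,-0.665],"offset":[-71,-90,20],"fingers":1}]' 60;python3 go.py x 78 0 200; python3 - <<'E'
from plant import env;import cv2,numpy as np
f=lambda i,x,y,w,h:cv2.resize(i[y:y+h,x:x+w],(400,400),interpolation=cv2.INTER_CUBIC)
cv2.imwrite("pics/p2.png",np.hstack([f(env.get_image("scene"),255,120,100,100),f(env.get_image("top"),285,170,90,90)]))
E
```

```text
time_s: 6.02
tool_pos: [0.6138, -0.1769, 0.2501]
tcp_rot: [[-0.231, -0.973, -0.003], [-0.973, 0.231, 0.001], [0.0, 0.003, -1.0]]
contact_force: [-0.4, -0.3, 0.4]
opening: 0.0852
finger_force: 0.0
t 6.025 now press mm [ 77.6  -1.  250.1] q [ 0.03  0.15  0.21 -0.   -1.63 -0.26] F press [-0.3 -0.4  0.4] open 85.2 ff 0.0
dr [ 0.003 -0.    -0.006]
[ 78.   0. 200.] -> [-1.  -0.6 50.1]
```

View pics/p2.png

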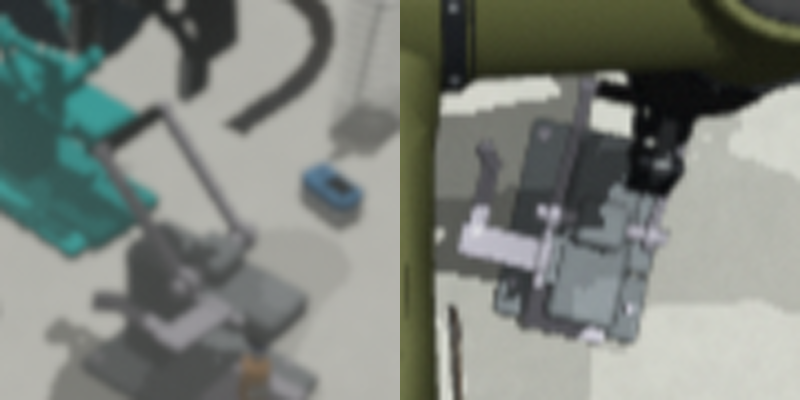

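The catch lies flat outwards (light tab at top-view crop (500,240)), and the lever is still back. Checking the gripper alignment by projection before going down.

```bash
python3 -c "
from h import *
P=(.5384,-.1584,-.227)
for q in((78-50,0,250),(78-43,0,250),(78+43,0,250),(78,0,203)):print(q,'top',(proj('top',w(P,q))-[285,170])*400/90+[400,0],'scene',(proj('scene',w(P,q))-[255,120])*4)"
```

```text
(28, 0, 250) top [636.60434323 163.18577652] scene [192.09086543  95.24049148]
(35, 0, 250) top [638.71669661 152.21798499] scene [183.75399865  91.3748281 ]
(121, 0, 250) top [664.43435806  18.68637414] scene [85.35441929 45.74861625]
(78, 0, 203) top [640.7127124   96.86995035] scene [132.24828449 124.0335407 ]
```

```bash
python3 -m crank '[{"dr":[0,0,0],"offset":[-1,0,25],"fingers":1},{"dr":[0,0,0],"offset":[-1,0,50],"fingers":1},{"dr":[0,0,0],"offset":[-1,0,50],"fingers":0.5},{"dr":[0,0,0],"offset":[-1,0,50],"fingers":0},{"dr":[0,0,0],"offset":[-1,0,50],"fingers":0},{"dr":[0,0,0],"offset":[-1,0,50],"fingers":0},{"dr":[0,0,0],"offset":[-1,0,50],"fingers":0}]' 60;python3 go.py x 78 0 200
```

```text
time_s: 7.0
tool_pos: [0.6145, -0.1761, 0.2024]
tcp_rot: [[-0.231, -0.973, 0.001], [-0.973, 0.231, -0.0], [-0.0, -0.001, -1.0]]
contact_force: [-0.7, 0.4, 3.6]
opening: 0.0119
finger_force: 58.4
t 7.0 now press mm [ 7.820e+01 -2.000e-01  2.024e+02] q [ 0.03  0.14  0.12  0.   -1.54 -0.27] F press [-0.8  0.3  3.6] open 11.9 ff 58.4
dr [-0.001  0.    -0.006]
[ 78.   0. 200.] -> [-0.2  0.2  2.4]
```

The bar is gripped at 58 N. Now I follow the arc, first half.

```bash
python3 -m crank '[{"dr":[0,0,0],"offset":[0,8,-7],"fingers":0},{"dr":[0,0,0],"offset":[0,17,-14],"fingers":0},{"dr":[0,0,0],"offset":[0,26,-20],"fingers":0},{"dr":[0,0,0],"offset":[0,36,-24],"fingers":0},{"dr":[0,0,0],"offset":[0,47,-28],"fingers":0},{"dr":[0,0,0],"offset":[0,58,-30],"fingers":0},{"dr":[0,0,0],"offset":[0,80,-32],"fingers":0},{"dr":[0,0,0],"offset":[0,80,-32],"fingers":0}]' 60;python3 go.py x -23.5 0 229.5 -44 0 222.7 -63.5 0 212 -84 0 193
```

```text
time_s: 8.0
tool_pos: [0.5364, -0.1568, 0.2348]
tcp_rot: [[-0.23, -0.973, 0.004], [-0.973, 0.23, 0.001], [-0.002, -0.003, -1.0]]
contact_force: [4.5, 3.4, 6.9]
opening: 0.0117
finger_force: 60.7
t 8.0 now press mm [ -2.3   1.1 234.8] q [ 0.07 -0.07 -0.05 -0.   -1.59 -0.31] F press [3.7 4.4 6.9] open 11.7 ff 60.7
dr [-0.003  0.002 -0.005]
[-23.5   0.  229.5] -> [ 1.2 21.2  5.3]
[-44.    0.  222.7] -> [ 1.3 41.7 12. ]
[-63.5   0.  212. ] -> [ 1.5 61.2 22.6]
[-84.   0. 193.] -> [ 1.6 81.8 41.6]
```

```bash
python3 -m crank '[{"dr":[0,0,0],"offset":[0,12,0],"fingers":0},{"dr":[0,0,0],"offset":[0,23,2],"fingers":0},{"dr":[0,0,0],"offset":[0,34,5],"fingers":0},{"dr":[0,0,0],"offset":[0,44,9],"fingers":0},{"dr":[0,0,0],"offset":[0,54,14],"fingers":0},{"dr":[0,0,0],"offset":[0,63,20],"fingers":0},{"dr":[0,0,0],"offset":[0,76,30],"fingers":0},{"dr":[0,0,0],"offset":[0,76,30],"fingers":0}]' 60;python3 go.py x -84 0 193
```

```text
time_s: 9.0
tool_pos: [0.4633, -0.1386, 0.2029]
tcp_rot: [[-0.23, -0.973, 0.002], [-0.973, 0.23, 0.003], [-0.003, -0.002, -1.0]]
contact_force: [6.9, 6.1, 2.2]
opening: 0.0115
finger_force: 60.3
t 9.0 now press mm [-77.6   2.4 202.9] q [ 0.13 -0.28 -0.28 -0.   -1.56 -0.36] F press [5.4 7.5 2.2] open 11.5 ff 60.3
dr [-0.002  0.003 -0.005]
[-84.   0. 193.] -> [2.4 6.4 9.8]
```

```bash
python3 -m crank '[{"dr":[0,0,0],"offset":[-1,4,4],"fingers":0},{"dr":[0,0,0],"offset":[-1,8,8],"fingers":0},{"dr":[0,0,0],"offset":[-1,10,11],"fingers":0},{"dr":[0,0,0],"offset":[-1,10,11],"fingers":0},{"dr":[0,0,0],"offset":[-1,10,11],"fingers":0}]' 60;python3 go.py x -84 0 193;python3 - <<'E'
from plant import env;import cv2,numpy as np
f=lambda i,x,y,w,h:cv2.resize(i[y:y+h,x:x+w],(400,400),interpolation=cv2.INTER_CUBIC)
cv2.imwrite("pics/p3.png",np.hstack([f(env.get_image("scene"),265,130,90,90),f(env.get_image("top"),285,170,90,90)]))
E
```

```text
time_s: 9.62
tool_pos: [0.4569, -0.1369, 0.1957]
tcp_rot: [[-0.23, -0.973, 0.011], [-0.973, 0.23, -0.001], [-0.002, -0.011, -1.0]]
contact_force: [14.2, 1.2, 7.6]
opening: 0.012
finger_force: 61.2
t 9.625 now press mm [-84.3   2.6 195.7] q [ 0.14 -0.31 -0.32  0.   -1.55 -0.37] F press [13.6  4.4  7.6] open 12.0 ff 61.2
dr [-0.011  0.002 -0.005]
[-84.   0. 193.] -> [ 2.6 -0.2  2.7]
```

View pics/p3.png

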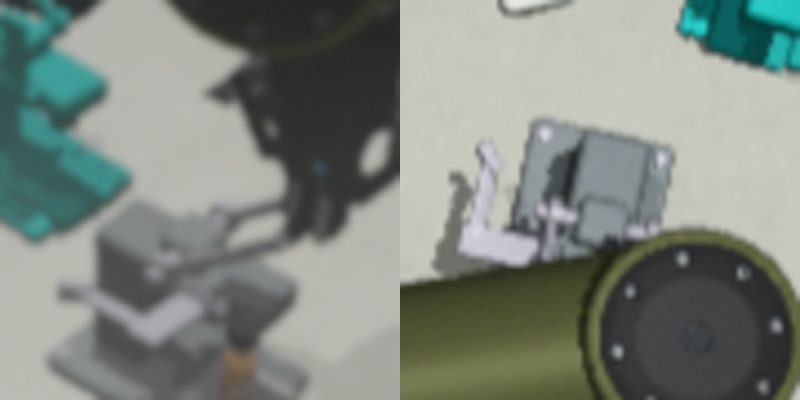

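The lever is forward at the stop. The bar has moved 162.5 mm forward and 6.7 mm down, where 161.5 and 6.4 were expected, and about 14 N along the arc exceeds the spring's 6–9 N. The pad sits on the amber vial, seen at about (240,335), and the catch is out. One settling move, then hand in.

```bash
python3 -m crank '[{"dr":[0,0,0],"offset":[0,0.5,0.5],"fingers":0},{"dr":[0,0,0],"offset":[0,0.5,0.5],"fingers":0},{"dr":[0,0,0],"offset":[0,0.5,0.5],"fingers":0},{"dr":[0,0,0],"offset":[0,0.5,0.5],"fingers":0}]' 60;python3 go.py x; python3 -c "
from plant import env
print(env.hand_in())"
```

```text
time_s: 10.22
tool_pos: [0.4568, -0.1369, 0.1956]
tcp_rot: [[-0.23, -0.973, 0.013], [-0.973, 0.23, -0.001], [-0.002, -0.013, -1.0]]
contact_force: [15.4, -0.3, 9.0]
opening: 0.0118
finger_force: 61.3
t 10.225 now press mm [-84.4   2.6 195.6] q [ 0.14 -0.31 -0.32  0.   -1.55 -0.37] F press [15.1  3.2  9. ] open 11.8 ff 61.3
dr [-0.013  0.002 -0.005]
the job is handed in; nothing more can be done
None
```

I handed the job in at about 10 s; no verdict came back. At press B, which I took to hold the taller vial, the catch is flipped out, and the gripper holds the lever at its front stop with the pad on the cap.

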